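# Open and empty the tip tray

### The arm

A 7-joint arm with a two-finger parallel gripper is mounted at the origin on a cart in front of the work surface, level with it; the furniture and walls round the work are solid. World frame = base frame: x ahead of the robot, y to its left, z up, the work surface at z = 0. Lengths are in m, angles in rad, forces in N, time in s.
With the tool pointing down it reaches from about 0.425 to 0.925 m from the base axis. Payload 6.8 kg.
Tool frame: the origin (TCP) lies between the finger pads; the fingertips stand 11 mm ahead of it and the grasp point (between the pads) lies 8 mm behind it; z points along the fingers, y is the line along which they close (so a half turn about z gives the same grasp; the last joint's range is limited). The gripper opens to 85 mm and grips with 20 to 120 N. Pads are 22 mm wide; open, the fingers measure 114 mm over their backs; the gripper's body (76 mm by 85 mm) begins 54 mm behind the grasp point. The pads swing forward as they close: fully open they stand 13 mm farther back than shut.
Start: joints at [-1.34, 0.477, 0.022, 1.555, -0.011, 1.109, -0.083], TCP at [0.224, 0.637, 0.242] pointing down, gripper open.
Joint ranges: [-2.96, 2.96], [-0.34, 2.1], [-1.41, 1.46], [0.24, 2.44], [-1.37, 4.51], [0.17, 1.92], [-2.96, 2.96]. Speed limits (rad/s): [2.39, 2.39, 3.14, 3.14, 3.14, 3.14, 3.14].

### API

Orientations are given as a unit quaternion [w, x, y, z].
In Python, from cell import env, imaging, sensors, hand gives the robot as it stands (env), with the cameras (imaging), the readings (sensors) and the gripper (hand). Calls block until the motion is done:
- env.reach(position, orientation): joint-space move of the TCP to a pose.
- env.movel(position, velocity=0.15, rot=None, stop_force=None): straight line of the TCP; rot=None keeps the orientation; velocity is the mean speed in m/s. With stop_force (N) it stops when the force on the tool has changed by that much, and returns True; else False.
- env.goto_joints(angles): joint-space move.
- hand.grip(opening, f_grip=None): finger opening in m; f_grip is the grip in N (None keeps the last); returns when the fingers have stopped.
- env.dwell(seconds).
- env.inverse_kinematics(position, orientation): joint angles nearest the present ones, or None.
- imaging.camera(name): name is "scene" or "top"; returns the picture (400x640x3 uint8, blue, green, red); there is no depth.
- imaging.calibration(name): a dict with "fx", "fy", "cx", "cy" (pixels), "k1" (the pictures are not rectified: a ray, as slopes to the right and down, at radius r is drawn at 1 + k1 r^2 times it, then the intrinsics apply), "rvec" (rotation vector, rad) and "tvec" (3), from world to camera coordinates, as OpenCV has them. Camera axes: x right, y down, z forward; pixel columns grow to the right and rows downward; lengths in m; the calibration is good to about 2 mm. A picture is of the moment at which its call begins. calibration takes no time and is no camera call.
A pose or a line that the arm cannot do raises env.PlanningError and nothing moves.
- env.job_done(): hands the job in; it is judged then, once.
Readings, each from a call of its own:
- sensors.get_time(): time.
- sensors.get_qpos(): joint angles.
- sensors.get_joint_velocities(): joint speeds.
- sensors.get_joint_torque(): joint torques, N m.
- sensors.get_tcp_pos(): TCP position.
- sensors.get_orientation(): TCP orientation.
- sensors.get_force(): force on the tool from outside, world axes, zero at the start.
- sensors.get_torque(): the same for the moment, N m.
- sensors.get_opening(): finger opening in m.
- sensors.get_gripper_force(): force on a finger pad.
Only numpy, scipy, OpenCV 4.12 (cv2) and the standard library are available. Lean on these libraries where they do the work, as an engineer would, in place of code of your own. Each camera call takes 0.05 s, during which the arm holds its last target. There are 200 camera calls.

### The job

Empty the two long coupling nuts from the hinged tip tray into the bin below its outlet. First draw the wooden gate straight up out of its pocket by the finger tab, with the tray still lying flat, and stand it upright on the red-brown plank; then lift the tray's wire handle until both nuts have slid out into the bin, and lower the tray gently all the way back down. Leave the tape measure and the screwdriver where they are.

Things in the scene. Friction and masses are not known exactly. Their poses are not given: they have to be found in the camera images.
- stand: Grey steel stand of the tip tray, fixed, 110 x 200 x 76 mm. Origin on the bench below the hinge line, mid-width; x across the tray, y from outlet (hinge) to rear (handle), z up. Tray floor 65 mm above the bench; open lane 70 mm wide, y = 36 to 201 mm; side and rear walls 30 mm above the floor, the gate's pocket frame (y = 5 to 34 mm) 44 mm. Outlet lip ends at y = -20 mm.
- tray (a joint): Tilt of the aluminium tray in rad: 0 lying flat on the stand, growing as the handle is lifted, stop at 1.1. Hinge axis along the stand's x through point tray_hinge. The tray weighs 0.5 kg, is not sprung or braked and falls back if let go. The nuts slide only when it is steep, at 0.4 to 0.75 rad depending on friction.
- tray_handle (a point): Middle of the round cross bar of the tray's wire handle: 10 mm thick, 74 mm long, along the stand's x. With the tray flat it is 235 mm from the hinge line along the stand's y and 50 mm above it, 20 mm above and 30 mm behind the rear wall, free all round. It moves on a circle about the hinge line; the bar may turn between the fingers.
- tray_hinge (a point): Point on the hinge line in the middle of the tray's width, 65 mm above the bench.
- gate: Loose wooden gate, 80 (x) x 19 (y) x 44 mm high, with a flat tab on top, 24 (x) x 12 (y) x 26 mm high; 60 to 130 g. Origin mid underside, z up. It stands on the tray floor in a four-sided pocket, 1.2 mm clear all round, axes along the stand's, top flush with the frame: only the tab stands out, to be pinched across its 12 mm. It must rise 45 mm to be clear.
- plank: Flat red-brown plank, fixed to the bench, 68 mm (x) by 220 mm (y) by 22 mm high, beyond the tray. Origin at the middle of its underside.
- bin: Dark open sheet-metal bin under the outlet, fixed, 130 mm (x) by 145 mm (y) by 45 mm high, walls 4 mm. Origin at the middle of its underside.
- nut_1: Loose plain steel coupling nut: a long hexagonal nut, 45 mm long (y), 17 mm across flats, about 60 g, lying in the tray. Origin at mid-length on its underside as it lies at the start.
- nut_2: A second coupling nut, like nut_1.
- tape_measure: Loose yellow tape measure, 68 x 72 x 36 mm, beyond the tray's handle; a bystander. Origin at the middle of its underside.
- screwdriver: Loose blue-handled screwdriver, 180 mm long (y), 26 mm high, lying left of the tray; a bystander. Origin at the middle of its underside.

How it is judged:
On the way, in this order (a step that is already met when the one before it is completed fails the run):
1. the gate stands upright on the plank, let go, while the tray lies flat with the nuts still in it (x of gate in the frame of plank between -0.032 and 0.032 m and y of gate in the frame of plank between -0.108 and 0.108 m and z of gate in the frame of plank between 0.015 and 0.03 m and angle between gate's own z axis and vertical below 0.15 rad and contact force between the fingers and gate below 0.1 N and linear speed of gate below 0.03 m/s and y of each of nut_1, nut_2 in the frame of tray_hinge above 0.02 m and value of joint tray below 0.08 rad), for 0.2 s.
2. the tray is tilted and both nuts have slid into the bin (x of nut_1 in the frame of bin between -0.065 and 0.065 m and y of nut_1 in the frame of bin between -0.0725 and 0.0725 m and z of nut_1 in the frame of bin between -0.01 and 0.045 m and x of nut_2 in the frame of bin between -0.065 and 0.065 m and y of nut_2 in the frame of bin between -0.0725 and 0.0725 m and z of nut_2 in the frame of bin between -0.01 and 0.045 m and value of joint tray above 0.25 rad), for 0.1 s.
At the end, for the whole second after the job is handed in: The gate stands upright (within 0.15 rad) on top of the plank, its middle over the plank, released and at rest; both nuts lie at rest inside the bin; the tray is back down flat (below 0.04 rad) (x of gate in the frame of plank between -0.032 and 0.032 m and y of gate in the frame of plank between -0.108 and 0.108 m and z of gate in the frame of plank between 0.015 and 0.03 m and angle between gate's own z axis and vertical below 0.15 rad and contact force between the fingers and gate below 0.1 N and linear speed of each of gate, nut_1, nut_2 below 0.03 m/s and x of nut_1 in the frame of bin between -0.065 and 0.065 m and y of nut_1 in the frame of bin between -0.0725 and 0.0725 m and z of nut_1 in the frame of bin between -0.01 and 0.045 m and x of nut_2 in the frame of bin between -0.065 and 0.065 m and y of nut_2 in the frame of bin between -0.0725 and 0.0725 m and z of nut_2 in the frame of bin between -0.01 and 0.045 m and value of joint tray below 0.04 rad); the robot touches nothing.
It fails at once if the tray is tilted more than 0.12 rad while the gate is still in its pocket (value of joint tray above 0.12 rad and distance between gate and tray_hinge below 0.05 m).
It fails at once if the tray drops or is slammed (tilt falls faster than 1.5 rad/s, about 0.36 m/s at the handle) (velocity of joint tray below -1.5 rad/s).
It fails at once if the tape measure is moved by more than 30 mm (distance of tape_measure from where it was at the start of the episode above 0.03 m).
It fails at once if the screwdriver is moved by more than 30 mm (distance of screwdriver from where it was at the start of the episode above 0.03 m).
It also fails if it takes over 66 s, if anything falls off the work surface, if the arm or the gripper's body presses on something with over 40 N, if the wrist force passes 120 N, or if a joint passes its speed limit or range.

## Working session

There is one attempt and no reset: what is moved stays moved. The work goes in short steps, each a Python script; the robot and the scene stay as the last script left them, time stands still between calls to the robot, and variables do not carry over. Pictures are saved under pics/ and viewed, at most 10 in all, crops included, and the job is handed in when it is done.

```bash
ls; mkdir -p pics
python3 - <<'E'
from cell import env, imaging, sensors, hand
import cv2
for n in("scene","top"):
    cv2.imwrite(f"pics/{n}0.png",imaging.camera(n)); print(n,imaging.calibration(n))
print(sensors.get_orientation(),sensors.get_opening(),sensors.get_time())
E
```

```text
cell.py
pics
scene {'fx': 452.347998256649, 'fy': 452.347998256649, 'cx': 320.7508268029578, 'cy': 208.5201567600096, 'k1': -0.07490592569816724, 'rvec': array([ 2.11064659, -0.6219403 ,  0.30257691]), 'tvec': array([-0.3365684 ,  0.38962791,  0.52879172])}
top {'fx': 419.7207475845892, 'fy': 419.7207475845892, 'cx': 322.8172973301658, 'cy': 201.65030742147096, 'k1': -0.1138659088933464, 'rvec': array([ 2.19802448, -2.13262877,  0.10949538]), 'tvec': array([0.26331872, 0.56692851, 0.87441872])}
[-8.98406263e-05  1.68598628e-01  9.85684441e-01 -8.23076398e-04] 0.08548115201255145 0.1
```

View pics/top0.png

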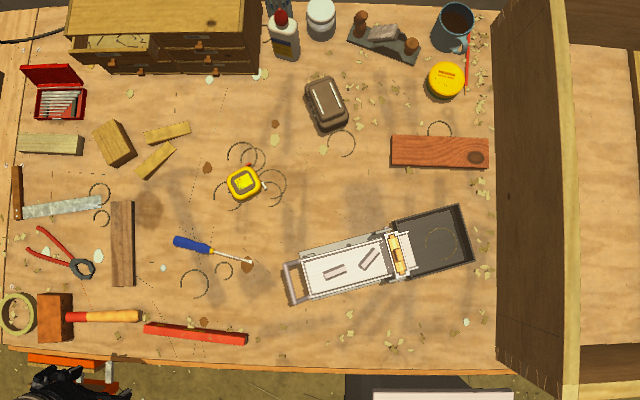

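View pics/scene0.png

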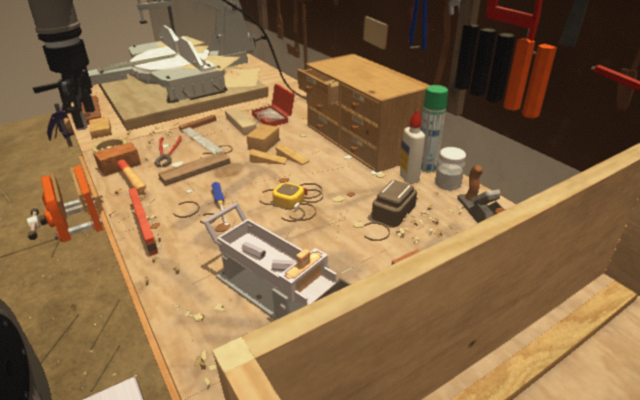

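The top view shows the tray from (285,285) to (395,245), the gate tab at (398,255), the bin at (430,240), the plank at (440,152) and the screwdriver at (212,250). The scene view shows the gate tab at (303,256) and the handle at (225,215). Next I'll zoom in and measure.

```bash
cat > h.py <<'E'
import numpy as np, cv2
from cell import env, imaging, sensors, hand
def cal(n):
    c=imaging.calibration(n); K=np.array([[c['fx'],0,c['cx']],[0,c['fy'],c['cy']],[0,0,1]])
    return K,np.array([c['k1'],0,0,0.]),np.array(c['rvec']),np.array(c['tvec'])
def proj(n,P):
    K,d,r,t=cal(n); return cv2.projectPoints(np.float64(P).reshape(-1,1,3),r,t,K,d)[0][:,0]
def ray(n,uv):
    K,d,r,t=cal(n); R=cv2.Rodrigues(r)[0]
    s=cv2.undistortPoints(np.float64(uv).reshape(-1,1,2),K,d)[:,0]
    return -R.T@t, np.c_[s,np.ones(len(s))]@R
def plane(n,uv,z):
    o,d=ray(n,uv); return o+d*((z-o[2])/d[:,2:])
def tri(a,b):  # scene px, top px
    (o1,d1),(o2,d2)=ray('scene',[a]),ray('top',[b]); 
    A=np.c_[d1[0],-d2[0]]; s=np.linalg.lstsq(A,o2-o1,rcond=None)[0]
    p,q=o1+d1[0]*s[0],o2+d2[0]*s[1]; return (p+q)/2,np.linalg.norm(p-q)
E
python3 - <<'E'
from h import *
t=cv2.imread('pics/top0.png'); s=cv2.imread('pics/scene0.png')
cv2.imwrite('pics/t1.png',cv2.resize(t[195:315,275:435+50],None,fx=3.8,fy=3.8,interpolation=cv2.INTER_CUBIC))
cv2.imwrite('pics/s1.png',cv2.resize(s[195:325,195:355],None,fx=4.5,fy=4.5,interpolation=cv2.INTER_CUBIC))
h=cv2.cvtColor(t,cv2.COLOR_BGR2HSV)
roi=t[130:175,380:500].astype(int); hh=h[130:175,380:500]
m=((hh[...,0]<10)&(hh[...,1]>110)).astype(np.uint8)
m=cv2.morphologyEx(m,cv2.MORPH_CLOSE,np.ones((9,9)))
c=max(cv2.findContours(m,0,2)[0],key=cv2.contourArea); r=cv2.minAreaRect(c); b=cv2.boxPoints(r)+[380,130]
print(b); P=plane('top',b,.022); print(P,P.mean(0),np.linalg.norm(np.diff(P,axis=0),axis=1))
print(plane('top',[[175,240],[212,250],[252,262],[285,265],[300,302],[470,265],[400,366]],0))
E
```

```text
Traceback (most recent call last):
ValueError: max() iterable argument is empty
```

View pics/t1.png

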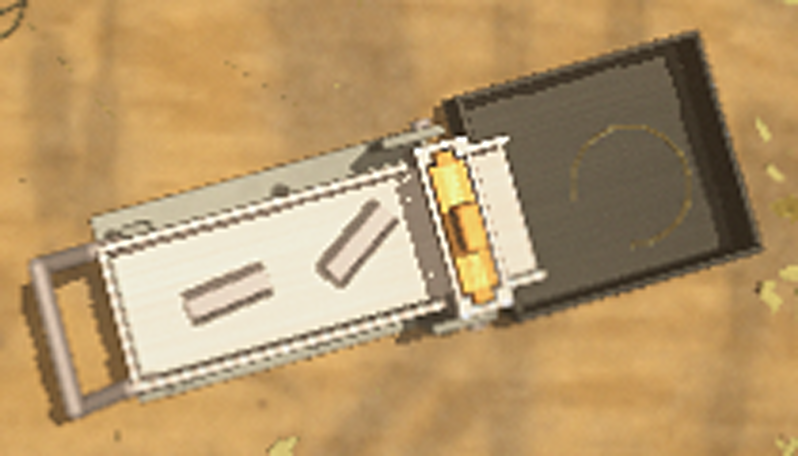

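View pics/s1.png

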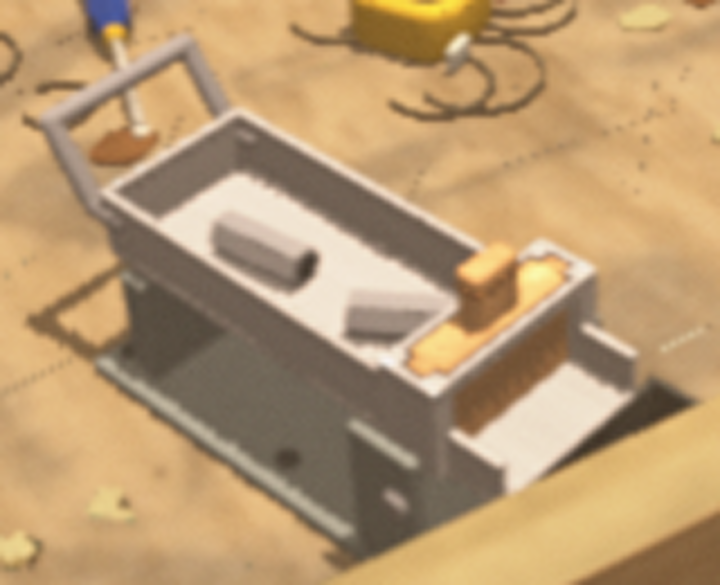

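The zoomed top crop shows the handle bar from (40,265) to (73,412), the gate top from (447,152) to (480,300) and the tab at (465,228). In the scene crop the bar runs from (52,120) to (188,45) and the tab top is at (487,263). I'll fit the stand pose to these.

Run:
```python
from h import *
from scipy.optimize import least_squares
t=cv2.imread('pics/top0.png'); h=cv2.cvtColor(t,cv2.COLOR_BGR2HSV)
T=lambda u,v:(275+(u+.5)/3.8-.5,195+(v+.5)/3.8-.5); S=lambda u,v:(195+(u+.5)/4.5-.5,195+(v+.5)/4.5-.5)
mt=[(( -.037,.235,.115),T(41,265)),((.037,.235,.115),T(73,411)),((0,.0195,.109),T(464,226)),
 ((-.04,.0195,.109),T(446,152)),((.04,.0195,.109),T(481,300))]
ms=[((-.037,.235,.115),S(190,45)),((.037,.235,.115),S(50,121)),((0,.0195,.135),S(487,263))]
def W(p,L):
    L=np.float64(L);c,s=np.cos(p[2]),np.sin(p[2]);return np.c_[p[0]+c*L[:,0]-s*L[:,1],p[1]+s*L[:,0]+c*L[:,1],L[:,2]]
def f(p):
    return np.concatenate([(proj(n,W(p,[a for a,_ in m]))-[b for _,b in m]).ravel() for n,m in(('top',mt),('scene',ms))])
for sg in(0,np.pi):
    r=least_squares(f,[.5,-.1,sg]); print(r.x,r.cost)
    if sg==0 or r.cost<best.cost: best=r
r=best;print(f(r.x).reshape(-1,2).round(1)); 
print('tri tab',tri(S(487,263),T(466,228)),'bar',tri(S(190,45),T(41,265)),tri(S(50,121),T(73,411)))
print('hinge frame gate',W(r.x,[(0,.0195,.065),(0,.235,.115)]))
print(h[152,400:490:15],h[120,440])
print(plane('top',[[175,240],[212,250],[252,262],[285,265],[300,302],[470,265],[495,170],[495,300],[400,372]],0).round(3))
print('tape',plane('top',[[244,183]],.036))
hh=h[130:175,380:500]; m=(((hh[...,0]<11)|(hh[...,0]>170))&(hh[...,1]>h[152,430,1]-60)).astype(np.uint8)
m=cv2.morphologyEx(m,cv2.MORPH_OPEN,np.ones((3,3)));c=max(cv2.findContours(m,0,2)[0],key=cv2.contourArea); b=cv2.boxPoints(cv2.minAreaRect(c))+[380,130]
P=plane('top',b,.022); print(b,P,P.mean(0),np.linalg.norm(np.diff(P,axis=0),axis=1))
```

```text
[0.46006294 0.11513355 0.30762533] 4399.722454437463
[0.46006523 0.11513415 0.30764422] 4399.7224549217135
[[  9.2  38.2]
 [ -9.5 -37.5]
 [ -0.5  -1.2]
 [ 10.1  38.1]
 [-10.8 -40.4]
 [-31.1  17.6]
 [ 29.9 -16.8]
 [  1.6  -1.5]]
tri tab (array([0.45162361, 0.13541926, 0.1316032 ]), np.float64(0.000725720595121402)) bar (array([0.42604425, 0.34819631, 0.11563672]), np.float64(6.69213254855305e-05)) (array([0.35373974, 0.32925087, 0.11577306]), np.float64(0.000892731196613225))
hinge frame gate [[0.45415841 0.13371813 0.065     ]
 [0.38890581 0.33910154 0.115     ]]
[[ 12 185 194]
 [ 12 184 186]
 [ 12 185 198]
 [ 12 190 184]
 [ 12 183 203]
 [ 13 158 108]] [ 19 138 155]
[[ 0.465  0.609  0.   ]
 [ 0.446  0.523  0.   ]
 [ 0.423  0.433  0.   ]
 [ 0.419  0.359  0.   ]
 [ 0.34   0.324  0.   ]
 [ 0.43  -0.052  0.   ]
 [ 0.647 -0.112  0.   ]
 [ 0.353 -0.11   0.   ]
 [ 0.193  0.101  0.   ]]
tape [[0.59349321 0.45178992 0.036     ]]Traceback (most recent call last):
  File "<stdin>", line 22, in <module>
ValueError: max() iterable argument is empty
```

Run:
```python
from h import *
from scipy.optimize import least_squares
t=cv2.imread('pics/top0.png'); h=cv2.cvtColor(t,cv2.COLOR_BGR2HSV)
T=lambda u,v:(275+(u+.5)/3.8-.5,195+(v+.5)/3.8-.5); S=lambda u,v:(195+(u+.5)/4.5-.5,195+(v+.5)/4.5-.5)
mt=[((.037,.235,.115),T(41,265)),((-.037,.235,.115),T(73,411)),
 ((.04,.0195,.109),T(446,152)),((-.04,.0195,.109),T(481,300))]
ms=[((.037,.235,.115),S(190,45)),((-.037,.235,.115),S(50,121)),((0,.0195,.135),S(487,263))]
def W(p,L):
    L=np.float64(L);c,s=np.cos(p[2]),np.sin(p[2]);return np.c_[p[0]+c*L[:,0]-s*L[:,1],p[1]+s*L[:,0]+c*L[:,1],L[:,2]]
def f(p):
    return np.concatenate([(proj(n,W(p,[a for a,_ in m]))-[b for _,b in m]).ravel() for n,m in(('top',mt),('scene',ms))])
r=least_squares(f,[.46,.11,.3]);print(r.x,r.cost);print(f(r.x).reshape(-1,2).round(1))
print('gate,handle',W(r.x,[(0,.0195,.065),(0,.235,.115)]))
hh=h[130:175,380:500]; m=((hh[...,0]<15)&(hh[...,1]>165)).astype(np.uint8)
m=cv2.morphologyEx(m,cv2.MORPH_CLOSE,np.ones((5,5)));m=cv2.morphologyEx(m,cv2.MORPH_OPEN,np.ones((7,7)));c=max(cv2.findContours(m,0,2)[0],key=cv2.contourArea); b=cv2.boxPoints(cv2.minAreaRect(c))+[380,130]
P=plane('top',b,.022); print(b,P,P.mean(0),np.linalg.norm(np.diff(P,axis=0),axis=1))
print(env.inverse_kinematics)
```

```text
[0.45654262 0.11381112 0.28623197] 2.149453452992626
[[-0.8  0.2]
 [ 0.4 -0.8]
 [-0.6  0.1]
 [ 1.   0.9]
 [-0.4 -0. ]
 [ 0.4  0.3]
 [ 0.3 -0.4]]
gate,handle [[0.451037   0.13251775 0.065     ]
 [0.39019283 0.33925003 0.115     ]]
[[389.84402847 164.74349976]
 [391.12825394 133.92201114]
 [489.20796204 138.00866699]
 [487.92373657 168.83015442]] [[ 0.64571578  0.13527753  0.022     ]
 [ 0.71560824  0.13303113  0.022     ]
 [ 0.71522525 -0.09060804  0.022     ]
 [ 0.6443348  -0.08598292  0.022     ]] [0.68022102 0.02292943 0.022     ] [0.06992855 0.22363949 0.07104116]
<function make.<locals>.ik at 0x7f16c1b51080>
```

```bash
cat >> h.py <<'E'
YAW=.286; H=np.array([.4565,.1138,.065]); GATE=np.array([.4510,.1327]); PL=np.array([.680,.05])
UY=np.array([-np.sin(YAW),np.cos(YAW),0])
def Q(yaw): a=(yaw+np.pi)/2; return [0,np.cos(a),np.sin(a),0]
def bar(th):
    a=th+np.arctan2(.05,.235); r=np.hypot(.05,.235); return H+UY*r*np.cos(a)+np.array([0,0,r*np.sin(a)])
E
python3 - <<'E'
from h import *
ik=env.inverse_kinematics
print(ik([*GATE,.2],Q(YAW)),ik([*GATE,.124],Q(YAW)),ik([*GATE,.25],Q(YAW)),ik([*PL,.08],Q(0)),ik([*PL,.2],Q(0)))
for th in(0,.3,.6,.9,1.0): print(th,bar(th),ik(bar(th)-[0,0,.008],Q(YAW)))
hand.grip(.04)
env.reach([*GATE,.20],Q(YAW)); 
f0=np.array(sensors.get_force())
print(env.movel([*GATE,.124],.08,stop_force=6),sensors.get_tcp_pos(),sensors.get_force()-f0)
cv2.imwrite('pics/s2.png',cv2.resize(imaging.camera('scene')[160:310,180:380],None,fx=4,fy=4))
print(sensors.get_time())
E
```

```text
[-0.62888024  0.1894009   0.237459    2.08783189 -0.05795687  0.87038182
  1.49866214] [-0.56051739  0.30857324  0.16654594  2.14995122 -0.07930978  0.68862132
  1.51638209] [-0.65822554  0.12386962  0.26253139  2.03338788 -0.03839211  0.98887682
  1.48028946] [-0.30343542  0.66642075  0.20092184  1.66768479 -0.16883699  0.82448008
  1.5413256 ] [-0.37758254  0.53969319  0.30858716  1.59416549 -0.18238816  1.03617942
  1.55384797]
0 [0.39020251 0.3392543  0.115     ] [-0.81015127  0.40035265 -0.03201351  2.04552128  0.01945832  0.69599579
  1.00222813]
0.3 [0.39733215 0.31500891 0.18221407] [-7.96859170e-01  2.85347274e-01  4.06572258e-03  2.02017280e+00
 -1.54236231e-03  8.36075407e-01  1.06487245e+00]
0.6 [0.40974708 0.27279013 0.23895776] [-0.76992036  0.18777209  0.06325238  1.99875051 -0.01445014  0.95548602
  1.1573606 ]
0.9 [0.42633831 0.21636923 0.28016232] [-0.73349639  0.1156798   0.14553334  1.98328134 -0.01936587  1.04392521
  1.27761283]
1.0 [0.43254898 0.19524896 0.2897608 ] [-0.71998673  0.09867498  0.17777002  1.979713   -0.01991756  1.064834
  1.32338685]
False [0.45138219 0.13283784 0.12441351] [ 0.8870032  -0.21155609  0.18699639]
3.7583
```

View pics/s2.png

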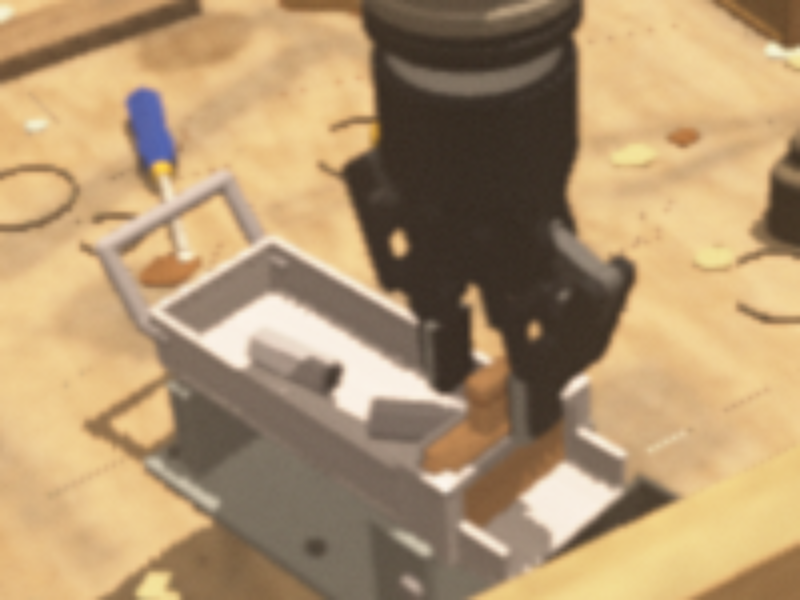

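The fingers straddle the tab at (488,390), clear of the frame. I'll pinch it and check the side force.

Run:
```python
from h import *
f0=np.array(sensors.get_force())
hand.grip(0.0,20); env.dwell(.2)
R=lambda:(float((np.array(sensors.get_force())-f0)@UY),(np.array(sensors.get_force())-f0).round(2))
print(sensors.get_opening(),sensors.get_gripper_force(),R(),sensors.get_tcp_pos())
```

```text
0.011630645523772416 23.055623173713684 (0.4373355360906252, array([-1.29,  0.08,  6.1 ])) [0.45128529 0.1327864  0.12438272]
```

Run:
```python
from h import *
f0=np.array(sensors.get_force()); hand.grip(0.0,40)
p=np.array(sensors.get_tcp_pos())
for dz in(.008,.03,.06):
    s=env.movel(p+[0,0,dz],.04,stop_force=20); print(s,sensors.get_tcp_pos()[2],(sensors.get_force()-f0).round(2),sensors.get_opening())
    if s: break
cv2.imwrite('pics/s3.png',cv2.resize(imaging.camera('scene')[160:310,180:380],None,fx=4,fy=4)); print(sensors.get_time())
```

```text
False 0.13261909921804732 [ 1.28  0.75 -6.91] 0.010860100285249684
False 0.15450087202650822 [ 0.98  1.02 -7.45] 0.011289698180808154
False 0.1843340155281624 [ 1.09 -0.19 -7.02] 0.010857322400069308
6.5417
```

View pics/s3.png

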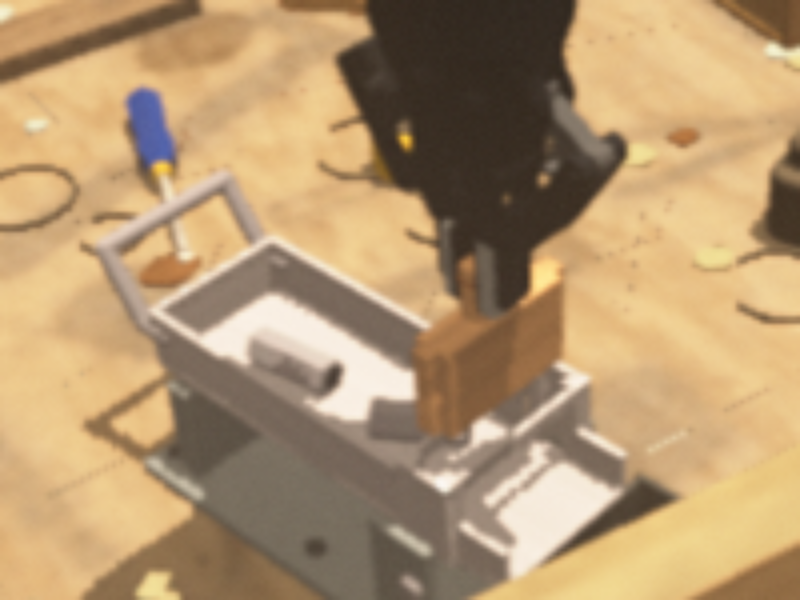

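The gate is out of the pocket, its bottom edge around (440,435), and the tray is still flat. Next I place it on the plank.

Run:
```python
from h import *
p=np.array(sensors.get_tcp_pos()); env.movel(p+[0,0,.04],.15)
env.reach([*PL,.19],Q(0)); env.dwell(.2)
env.movel([*PL,.093],.12)
print(env.movel([*PL,.076],.03,stop_force=4),sensors.get_tcp_pos(),sensors.get_force())
cv2.imwrite('pics/t4.png',cv2.resize(imaging.camera('top')[110:220,360:520],None,fx=4,fy=4)); 
hand.grip(.03); env.dwell(.2)
p=np.array(sensors.get_tcp_pos()); env.movel([p[0],p[1],.20],.15)
env.reach(bar(0)+[0,0,.085],Q(YAW))
t=imaging.camera('top'); cv2.imwrite('pics/top5.png',t); s=imaging.camera('scene'); cv2.imwrite('pics/s5.png',s)
a=cv2.resize(t[110:220,360:520],(640,440));b=cv2.resize(s[150:300,170:370],(587,440))[:,:150] 
cv2.imwrite('pics/m5.png',np.hstack([a,b])); print(sensors.get_time(),sensors.get_tcp_pos())
```

```text
True [0.68034981 0.05015599 0.08138259] [-0.04606987  0.65955727  4.01976835]
12.6583 [0.39143464 0.33847256 0.20004863]
```

View pics/m5.png

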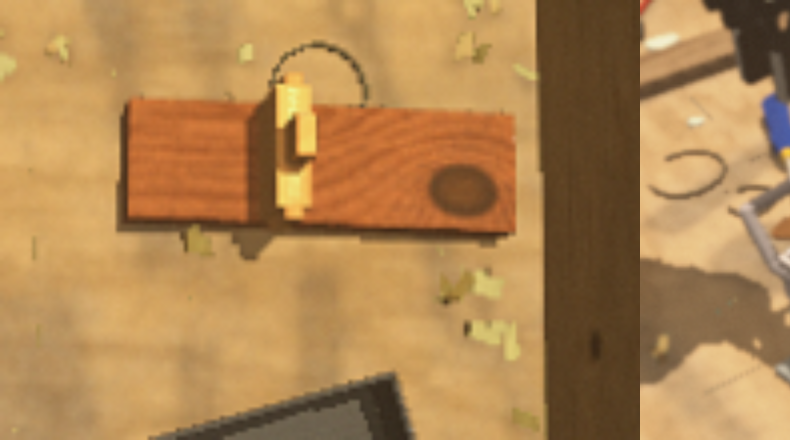

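The gate stands upright on the plank (mid-top at (295,150) in the crop). Now I grip the handle bar.

Run:
```python
from h import *
hand.grip(.045); q=Q(YAW)
f0=np.array(sensors.get_force())
print(env.movel(bar(0)-[0,0,.008],.08,stop_force=8),sensors.get_tcp_pos())
hand.grip(0,20); env.dwell(.2); f=sensors.get_force()-f0
print(sensors.get_opening(),sensors.get_gripper_force(),f.round(2),'along y',float(f@UY),sensors.get_tcp_pos(),sensors.get_time())
cv2.imwrite('pics/s6.png',cv2.resize(imaging.camera('scene')[150:300,170:370],None,fx=4,fy=4))
```

```text
False [0.3905281  0.33957911 0.10750491]
0.008675573293264337 19.6245539188385 [-0.97 -1.41  4.87] along y -1.0731393629073644 [0.39030831 0.33948426 0.10727179] 14.8833
```

View pics/s6.png

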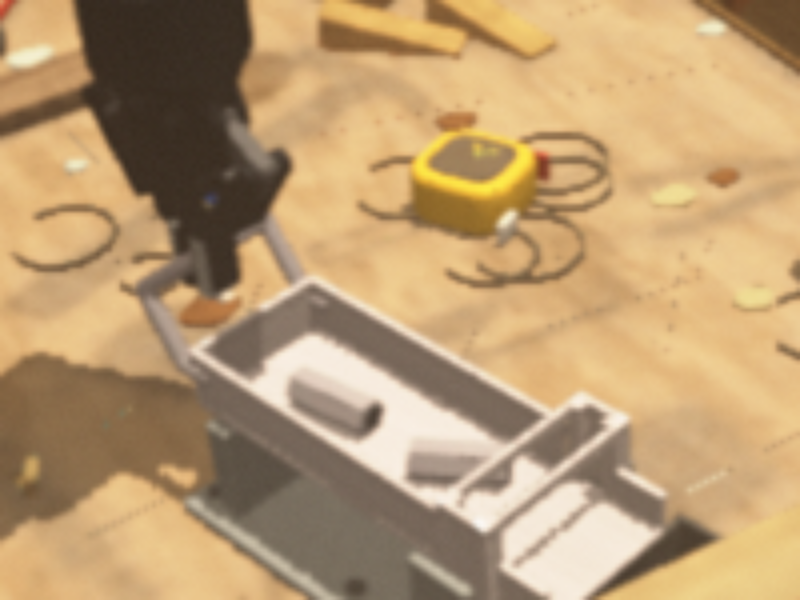

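The bar is held at (215,255) and both nuts are still in the tray. I tilt it now.

Run:
```python
from h import *
hand.grip(0,40); f0=np.array(sensors.get_force()); off=np.array([0,0,-.008]); th=0
for th in np.arange(.08,.881,.08):
    s=env.movel(bar(th)+off,.06,stop_force=30); f=sensors.get_force()-f0
    print(round(th,2),s,f.round(1),round(sensors.get_opening(),4))
    if s: break
env.dwell(.8)
t=imaging.camera('top');s=imaging.camera('scene');cv2.imwrite('pics/top7.png',t)
cv2.imwrite('pics/m7.png',np.hstack([cv2.resize(t[190:310,270:490],(513,280)),cv2.resize(s[130:290,190:350],(280,280))])); print(sensors.get_time())
```

```text
0.08 False [ 1.6  2.9 -9. ] 0.0086
0.16 False [ 1.4  4.6 -7. ] 0.0088
0.24 False [ 0.6  5.2 -6.7] 0.0085
0.32 False [ 1.2  6.  -5.7] 0.0083
0.4 False [-0.2  7.  -4.1] 0.0083
0.48 False [ 1.2  7.5 -3.1] 0.0085
0.56 False [-0.3  7.6 -1.7] 0.0084
0.64 False [-1.1  8.3  0.4] 0.0084
0.72 False [-2.4  8.7  3.5] 0.0085
0.8 False [-3.   8.7  5.9] 0.0081
0.88 False [-2.2  7.2  7.3] 0.0087
21.1833
```

View pics/m7.png

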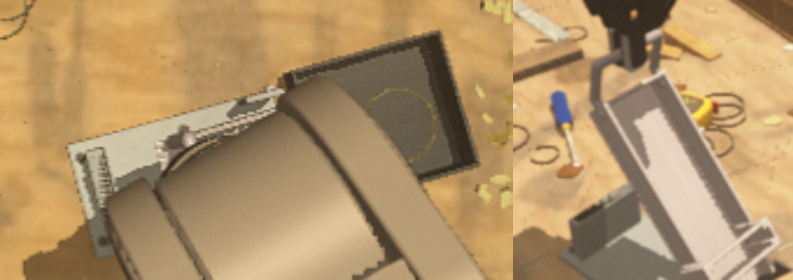

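Both nuts have left the lane (the tray floor at (690,180) is empty), and the arm hides the near part of the bin. I'll wait briefly, lower the tray, release it and check.

Run:
```python
from h import *
f0=np.array(sensors.get_force()); off=np.array([0,0,-.008])
env.dwell(.5)
for th in np.arange(.80,.04,-.08): env.movel(bar(th)+off,.07)
env.movel(bar(.0)+off,.03); env.movel(bar(-.006)+off,.02); env.dwell(.3)
print(sensors.get_tcp_pos(),(sensors.get_force()-f0).round(1))
hand.grip(.03); env.dwell(.2); env.movel(bar(0)+[0,0,.13],.1)
env.reach([.30,.50,.26],Q(YAW))
t=imaging.camera('top');s=imaging.camera('scene');cv2.imwrite('pics/top8.png',t)
cv2.imwrite('pics/m8.png',np.hstack([cv2.resize(t[125:305,270:510],(507,380)),cv2.resize(s[180:340,190:310],(285,380))])); print(sensors.get_time())
```

```text
[0.39036445 0.33952165 0.10578768] [-0.4 -7.4  6.8]
30.225
```

View pics/m8.png

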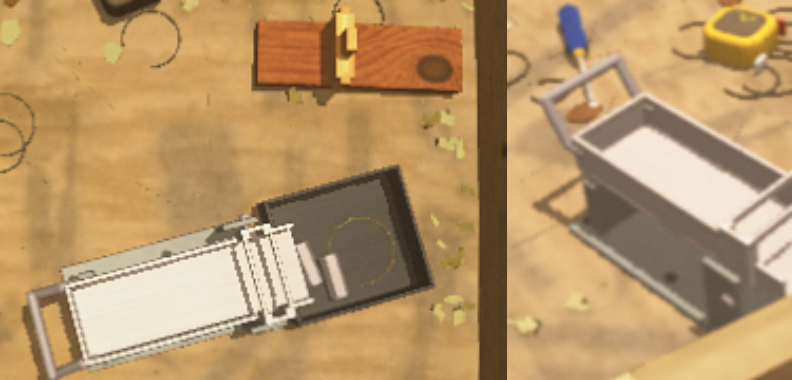

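Both nuts are in the bin at (309,265) and (335,277), the tray is flat and empty, and the gate is upright at (346,48). The bystanders haven't moved.

```bash
python3 -c "
from cell import env, imaging, sensors, hand
env.dwell(.3); print(env.job_done())"
```

```text
the job is handed in; nothing more can be done
None
```

I handed the job in at about 30 s of the 66 s allowed: the last pictures show the gate upright on the plank, both nuts in the bin, the tray back down flat, and the tape measure and screwdriver where they were; the judge's verdict was not shown.

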